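# Clamp a lidded meal tray square against the stop, then release it

## Robot

A 6-joint arm with a two-finger parallel gripper is mounted at the origin on the work surface. World frame = base frame: x ahead of the robot, y to its left, z up, the work surface at z = 0. Lengths are in mm, angles in rad, forces in N, time in s.
With the tool pointing down it reaches from about 275 to 725 mm from the base axis. Payload 15.9 kg.
Tool frame: the origin (TCP) lies on the centre line of the jaws, within the pads' length; the fingertips stand 25 mm ahead of it and the grasp point (between the pads) lies 6 mm ahead of it (manip.tip_reach is the z of the fingertips in the tool frame, in mm); z points along the fingers, y is the direction in which the jaws open and shut (so a half turn about z gives the same grasp; the last joint's range is limited). The gripper opens to 85 mm and grips with 20 to 120 N. Pads are 22 mm wide; open, the fingers measure 114 mm over their backs; the gripper's body (76 mm by 85 mm) begins 54 mm behind the grasp point. The pads swing forward as they close: fully open they stand 13 mm farther back than shut.
Start: joints at [-1.323, 0.213, -0.034, 1.323, 0, 1.571], TCP at [122.631, -484.714, 256.306] pointing down, gripper open.
Joint ranges: [-2.98, 2.98], [-0.74, 1.72], [-1.14, 1.35], [-2.1, 2.04], [-1.57, 1.44], [-3.14, 3.14]. Speed limits (rad/s): [1.89, 1.89, 2.39, 2.57, 3.14, 3.14].

## Interface

Orientations are given as [roll, pitch, yaw] about the fixed x, y, z axes, in that order (R = Rz(yaw) Ry(pitch) Rx(roll)).
In Python, from workcell import manip gives the robot as it stands.
- The arm moves only by the shell command python3 -m handwheel 'ROWS'. ROWS is JSON, a list of rows, each a list of 3 entries, a list of its own where there are three numbers: the gripper's target within -1 to 1 (shut at 1, half-way at 0, fully open at -1), then the shift along the tool's x, y, z in m, then the turn about the tool's z in degrees. A call has exactly 8 rows; each row shifts and turns the pose as measured when the row begins, along the tool's axes as they then stand; what a row does not reach is not made up. A row lasts 1/8 s, in which the tool goes at most 62.5 mm and 10.7 degrees, less where a joint would pass 70% of its speed; a pose out of reach is approached as far as the arm can. A call with a gripper value outside its range is refused whole. The fingers move at their own pace and stop on an object; the grip force is fixed at half the most. Time passes only in rows, so rows that do not move let the fingers close, or fill a call up. It gives the time, the measured TCP pose, the force and the opening at its end, in the units of the state.
- manip.read_state(): the state, without advancing time (a new reading comes with each control period).
- manip.grab_frame(name): name is "scene" or "top" or "wrist"; returns (picture, depth): 400x640x3 uint8, red, green, blue; 400x640 float32, mm along the optical axis (not along the pixel's ray), 0 where there is no reading.
- manip.get_calibration(name): a dict with "fx", "fy", "cx", "cy" (pixels), "xyz" and "attitude" of the camera in the world; the wrist camera has in their place "mount" (4x4, takes a point from camera to tool coordinates, whose origin is the TCP and whose axes are the flange's). Camera axes: x right, y down, z forward; pixel columns grow to the right and rows downward; lengths in mm; the calibration is good to about 2 mm. A picture is of the moment at which its call begins: read the wrist's pose just before it. get_calibration takes no time and is no camera call.
- manip.sign_off(): hands the job in, once; it reports no verdict.
Trained networks look in the newest picture that a camera, given by its name, has taken for a name from the list of things; names that differ only in an ending like _2 or _b are one class to them, and where a whole thing is asked for, a point or a joint stands for the part that bears it (a point fixed in the world has none). Each returns a list of dicts, best first, with "confidence" (0 to 1); they miss things now and then, are a little off and sometimes report something else, mostly with a low value. They report only what shows in the picture. A call takes as long as a camera call. They do not tell look-alikes from the thing itself.
- manip.search_frame(label, camera): "point" ([column, row] in pixels, amid what is visible of it).
- manip.cut_out(label, camera): "pixels" (400x640 bool, what is visible of it) and "point" ([column, row] in pixels, amid what is visible of it).
The state is a dict: "time": time; "joint_pos": joint angles; "qvel": joint speeds; "effort": joint torques, N m; "tcp_pos": TCP position; "eef_rot": TCP orientation; "force": force on the tool from outside, world axes, zero at the start; "moment": the same for the moment, N m; "gripper_width": finger opening in mm.
Only numpy, scipy, OpenCV 4.12 (cv2) and the standard library are available. Lean on these libraries where they do the work, as an engineer would, in place of code of your own. Each camera call takes 0.05 s, during which the arm holds its last target. There are 200 camera calls.

## Task

Press the clamp's trigger down again and again, letting it come fully up between strokes, until the jaw holds the lidded meal tray firmly against the metal stop. Then press the release lever down so that the jaw slides fully back home, and leave the tray standing at the stop. Work only the trigger and the release lever: do not touch the tray or the jaw.

Things in the scene. Friction and masses are not known exactly. Their poses are not given: they have to be found in the camera images.
- trigger_pad (a point): pressing point on top of the trigger: black lever at the rear of the clamp head, 85 x 30 mm, 72 mm behind its hinge (95 mm above the table). At rest it rises 20 deg to the rear, point 124 mm up; a full stroke lowers the point 48 mm almost straight down (7 to 18 N, then an end stop; at least 45 mm is needed) and ratchets the jaw 16 mm on; part strokes gain nothing. Springs back up.
- release_pad (a point): pressing point on top of the release lever: black paddle 40 x 34 mm in front of the clamp head, over the toothed bar, 69 mm above the table, about 193 mm ahead of the trigger's point (that way is along the clamp, jaw to stop). Pressed 15 to 18 mm down (5 to 15 N, then an end stop) and held about 1 s, it frees the ratchet and springs slide the jaw home. Springs back up.
- jaw_bar (a joint): how far the toothed bar carrying the jaw has advanced, m: 0 = fully home, 0.112 = end. The jaw plate (110 mm wide, 40 mm high) is sprung on it and yields up to 36 mm at 4 to 9 N once the tray is at the stop; to clamp firmly, give one more full stroke after the tray has reached the stop.
- tray_mid (a point): centre of the lidded meal tray, 21 mm above its underside: aluminium with a brown card lid, 135 mm along the clamp (its x axis) by 190 mm, 44 mm high, 0.3 to 0.5 kg, loose on the white board (12 mm thick) between jaw and stop.
- stop_face (a point): middle of the jaw-side face of the fixed aluminium stop bar (190 mm long, 46 mm high) at the far end of the board; its x axis points along the clamp away from the jaw. A tray flush with it has its centre 67.5 mm before it (x = -67.5 mm).
Mind the look-alikes: they are no part of the job. What is shaped like the part that bears tray_mid but turquoise is not meant.

How it is judged:
By the outcome, as a careful person would: the job done as asked, in the order asked, and still so for the second after the job is handed in, with the robot touching nothing.
It also fails if it takes over 54 s, if anything falls off the work surface, if the arm or the gripper's body presses on something with over 40 N, if the wrist force passes 120 N, or if a joint passes its speed limit or range.

## Working session

There is one attempt and no reset: what is moved stays moved. The work goes in short steps, Python scripts to look and compute and a shell command to move; the robot and the scene stay as the last step left them, time stands still between calls to the robot, and variables do not carry over. Pictures are saved under pics/ and viewed, about 8 in all and at most 12, crops included, and the job is handed in when it is done.

```bash
mkdir -p pics
cat > h.py <<'E'
import numpy as np, cv2
from workcell import manip
from scipy.spatial.transform import Rotation as R
def world(cam,d,u,v):
    c=manip.get_calibration(cam); P=np.array([(u-c['cx'])/c['fx'],(v-c['cy'])/c['fy'],1])*d
    A=np.array(c['attitude']); 
    M=A if A.shape==(3,3) else R.from_euler('xyz',A).as_matrix()
    return M@P+np.array(c['xyz'])
def med(dep,u,v,r=2):
    w=dep[int(v)-r:int(v)+r+1,int(u)-r:int(u)+r+1]; w=w[w>0]
    return np.median(w) if w.size else 0
E
python3 - <<'E'
from h import *
print(manip.read_state()); print(manip.get_calibration('top'))
for cam in ['top','scene']:
    im,d=manip.grab_frame(cam); cv2.imwrite(f'pics/{cam}0.png',im[:,:,::-1]); np.save(f'{cam}d.npy',d)
    for l in ['trigger_pad','release_pad','jaw_bar','tray_mid','stop_face']:
        for r in manip.search_frame(l,cam)[:4]:
            u,v=r['point']; print(cam,l,r['confidence'],np.round([u,v]),np.round(world(cam,med(d,u,v),u,v)))
print(manip.read_state()['time'])
E
```

```text
{'time': 0.0, 'joint_pos': array([-1.32298378e+00,  2.13314178e-01, -3.50352666e-02,  1.32350017e+00,
       -3.14852688e-05,  1.57078557e+00]), 'qvel': array([-7.81357233e-04, -7.47601446e-06,  5.83479641e-04, -1.10518940e-04,
        3.68182536e-04, -3.25028563e-04]), 'effort': array([-1.81081239e-03, -6.86160207e+01,  4.87119734e+01,  1.74133235e-02,
       -4.35451411e-04, -9.95722928e-06]), 'tcp_pos': array([ 122.5587388 , -484.43402776,  255.84657991]), 'eef_rot': array([-3.14053937e+00,  3.14739220e-05,  2.47823337e-01]), 'force': array([0.59229975, 0.14845822, 0.55219217]), 'moment': array([ 0.05848322, -0.02350612, -0.01860111]), 'gripper_width': 85.19716314338548}
{'fx': 488.9808742908496, 'fy': 488.9808742908496, 'cx': 318.10367305694695, 'cy': 199.45549489268717, 'xyz': array([ 333.09477276,   32.74192568, 1210.40067604]), 'attitude': array([-2.97395586e+00, -1.75387095e-03, -1.55606744e+00])}
top trigger_pad 0.66 [420. 229.] [ 455. -197.  114.]
top release_pad 0.64 [355. 219.] [481. -54.  68.]
top jaw_bar 0.87 [367. 228.] [462. -84.  40.]
top tray_mid 0.93 [289. 216.] [487. 103.  56.]
top tray_mid 0.73 [206. 316.] [251. 289.  44.]
top tray_mid 0.64 [225.  96.] [791. 271.  43.]
top tray_mid 0.56 [421. 100.] [ 787. -222.   43.]
top stop_face 0.59 [250. 202.] [519. 196.  56.]
scene trigger_pad 0.5 [300. 152.] [ 461. -187.  108.]
scene release_pad 0.61 [320. 191.] [492. -36.  65.]
scene jaw_bar 0.73 [322. 202.] [506.  -5.  52.]
scene tray_mid 0.92 [477. 238.] [272. 313.  43.]
scene tray_mid 0.87 [351. 226.] [505. 122.  54.]
scene tray_mid 0.77 [189. 205.] [ 801. -189.   43.]
scene tray_mid 0.55 [279. 332.] [797. 288.  43.]
scene stop_face 0.59 [367. 255.] [531. 213.  41.]
0.6
```

Run:
```python
from h import *
im=cv2.imread('pics/top0.png'); cv2.imwrite('pics/top0c.png',cv2.resize(im[150:290,220:460],None,fx=3.3,fy=3.3,interpolation=cv2.INTER_CUBIC))
d=np.load('topd.npy')
# height map points in clamp region
for l in ['trigger_pad','release_pad','stop_face']:
    for r in manip.cut_out(l,'top')[:1]:
        m=r['pixels']; vs,us=np.nonzero(m&(d>0)); P=np.array([world('top',d[v,u],u,v) for u,v in zip(us,vs)])
        print(l,len(P),P.mean(0).round(1),P.min(0).round(),P.max(0).round())
        np.save(l+'.npy',P)
```

```text
trigger_pad 525 [ 451.8 -197.   109.1] [ 432. -260.    6.] [ 481. -154.  131.]
release_pad 282 [477.7 -46.2  65.6] [ 459. -117.    8.] [495. -16.  74.]
stop_face 973 [517.1 203.7  48.4] [425. 176.  11.] [614. 251.  64.]
```

View pics/top0.png

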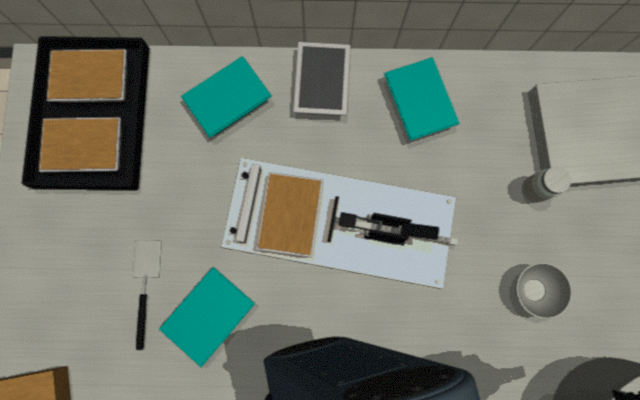

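View pics/top0c.png

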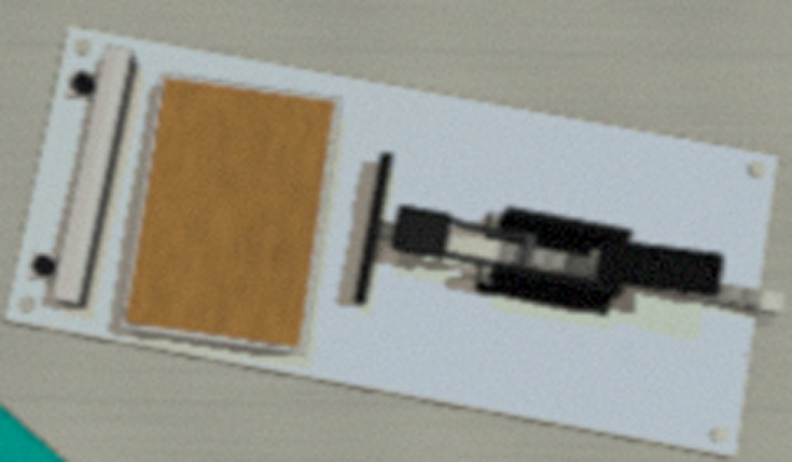

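The tray meant is the brown one on the white board at (290,215), between the jaw (332,220) and the stop (246,205). The look-alikes are turquoise at (226,97), (421,100) and (207,316), plus brown ones in the crate at (85,75) and (80,145), none of which lie on the board. The trigger is at about (425,232) and the release paddle at (347,219), and the enlarged crop confirms both.

Run:
```python
from h import *
def atz(u,v,z):
    a=world('top',1,u,v);c=np.array(manip.get_calibration('top')['xyz']);t=(z-c[2])/(a-c)[2];return c+t*(a-c)
cr=lambda x,y,z: atz(220+x/3.3,150+y/3.3,z)
e=[cr(70,28,12),cr(775,157,12),cr(735,455,12),cr(8,318,12)]
print(np.round(e,1))
a=e[0]-e[1]; b=e[3]-e[2]; ax=(a/np.linalg.norm(a)+b/np.linalg.norm(b)); ax[2]=0;ax/=np.linalg.norm(ax)
print('axis',ax, np.degrees(np.arctan2(ax[1],ax[0])))
lat=np.array([-ax[1],ax[0],0])
T=np.load('trigger_pad.npy');Rl=np.load('release_pad.npy')
rel=cr(421,229,69); print('rel crop',rel)
Rl=Rl[(Rl[:,2]>58)&(Rl[:,2]<75)]; o=rel
s=(Rl-o)@ax;l=(Rl-o)@lat; print('rel s',np.percentile(s,[2,50,98]).round(1),'l',np.percentile(l,[2,50,98]).round(1),'z',np.median(Rl[:,2]))
T=T[T[:,2]>95]; s=(T-o)@ax;l=(T-o)@lat
print('trig s',np.percentile(s,[2,50,98]).round(1),'l',np.percentile(l,[2,50,98]).round(1))
for k in range(-240,-120,10):
    m=(s>=k)&(s<k+10)
    if m.sum():print(k,m.sum(),T[m,2].mean().round(1),l[m].mean().round(1))
print('trig pt by 193',rel-193*ax, manip.tip_reach)
d=np.load('topd.npy')
for n,x,y in [('tray far',150,205),('traynear',318,225),('jaw',385,228),('stop',97,180)]:
    u,v=220+x/3.3,150+y/3.3;p=world('top',med(d,u,v,1),u,v);print(n,p.round(1),((p-o)@ax).round(1),((p-o)@lat).round(1))
st=manip.read_state();print(st['tcp_pos'],st['eef_rot'],st['time'])
```

```text
[[ 637.7  229.    12. ]
 [ 545.8 -306.6   12. ]
 [ 324.1 -270.2   12. ]
 [ 416.1  265.8   12. ]]
axis [0.16921552 0.98557907 0.        ] 80.25778912603484
rel crop [479.752466   -36.40998934  69.        ]
rel s [-79.   -3.6  18.2] l [-14.2   0.8  16.3] z 67.70839250166159
trig s [-200.4 -163.6 -124.8] l [-13.6   1.2  14.9]
-210 15 125.6 0.4
-200 65 124.8 0.8
-190 63 121.2 0.7
-180 63 117.5 1.3
-170 62 114.4 0.5
-160 64 110.2 1.1
-150 62 106.9 0.8
-140 58 103.0 1.1
-130 40 100.4 2.2
trig pt by 193 [ 447.09387065 -226.62675029   69.        ] 25.0
tray far [496.1 158.7  55.1] 195.1 16.9
traynear [483.5  37.1  53.8] 73.1 8.7
jaw [484.  -11.9  38.9] 24.9 -0.0
stop [513.3 197.2  58.4] 236.0 6.5
[ 122.63451062 -484.72700233  256.31977314] [3.14154312e+00 4.15656695e-05 2.47806839e-01] 0.75
```

```bash
python3 -m handwheel '[[1,[0.047,-0.0215,0],0],[1,[0.047,-0.0215,0],0],[1,[0.047,-0.0215,0],0],[1,[0.047,-0.0215,0],0],[1,[0.047,-0.0215,0],0],[1,[0.047,-0.0215,0],0],[1,[0.047,-0.0215,0],0],[1,[0.047,-0.0215,0],0]]'
python3 -m handwheel '[[1,[0,0,0],-9],[1,[0,0,0],-9],[1,[0,0,0],-9],[1,[0,0,0],-9],[1,[0,0,0],-9],[1,[0,0,0],-9],[1,[0,0,0],-9],[1,[0,0,0],-3]]'
cat >> h.py <<'E'
def delta(p,yawdeg=80.3):
    s=manip.read_state();M=R.from_euler('xyz',s['eef_rot']).as_matrix()
    print('shift mm',(M.T@(np.array(p)-s['tcp_pos'])).round(1),'turn',round(-((yawdeg-np.degrees(s['eef_rot'][2])+180)%360-180),1),'F',s['force'].round(1),'w',s['gripper_width'],s['time'])
E
python3 -c "
from h import *
delta([446.5,-226.4,124+25+6])"
```

```text
time: 1.75
tcp_pos: [452.9, -220.3, 256.7]
eef_rot: [3.139, -0.001, 0.241]
force: [0.6, -1.3, 0.6]
gripper_width: 0.1
time: 2.75
tcp_pos: [455.9, -217.0, 256.1]
eef_rot: [3.14, 0.001, 1.437]
force: [0.3, -0.3, -0.2]
gripper_width: 0.0
shift mm [-10.5  -8.2 101.1] turn 2.0 F [ 0.3 -0.3 -0.2] w 0.033443174876526115 2.75
```

```bash
python3 -m handwheel '[[1,[-0.010,-0.008,0.015],2],[1,[0,0,0.025],0],[1,[0,0,0.025],0],[1,[0,0,0.020],0],[1,[0,0,0.010],0],[1,[0,0,0.003],0],[1,[0,0,0],0],[1,[0,0,0],0]]'
python3 - <<'E'
from h import *
delta([446.5,-226.4,155])
im,d=manip.grab_frame('scene'); cv2.imwrite('pics/s1.png',cv2.resize(im[90:290,180:460],None,fx=2.8,fy=2.8))
E
```

```text
time: 3.75
tcp_pos: [447.6, -226.8, 157.1]
eef_rot: [3.137, 0.002, 1.402]
force: [-0.4, 0.8, 0.1]
gripper_width: 0.0
shift mm [ 0.2 -1.1  2.1] turn 0.0 F [-0.4  0.8  0.1] w 0.015503902919498484 3.75
```

View pics/s1.png

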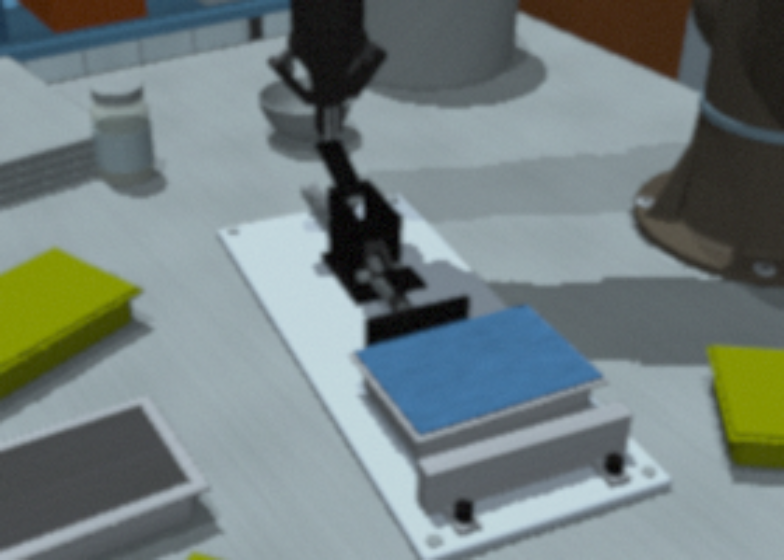

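Red and blue are swapped in this saved picture. The closed fingertips at (333,130) stand over the trigger pad at (335,155), and the jaw at (415,318) is short of the tray at (480,365). I'll make the first stroke cautiously.

```bash
python3 -m handwheel '[[1,[0,-0.001,0.012],0],[1,[0,0,0.012],0],[1,[0,0,0.012],0],[1,[0,0,0.010],0],[1,[0,0,0.007],0],[1,[0,0,0.003],0],[1,[0,0,0.000],0],[1,[0,0,0],0]]'
python3 -c "
from h import *
delta([446.5,-226.4,101])"
```

```text
time: 4.8
tcp_pos: [448.2, -226.9, 101.1]
eef_rot: [3.13, 0.003, 1.402]
force: [-8.3, 0.1, 21.3]
gripper_width: -0.2
shift mm [ 0.2 -1.7  0.1] turn 0.0 F [-8.3  0.1 21.3] w -0.1876796311137889 4.8
```

```bash
python3 -m handwheel '[[1,[0,0,0.003],0],[1,[0,0,0],0],[1,[0,0,-0.020],0],[1,[0,-0.002,-0.025],0],[1,[0,0,-0.015],0],[1,[0,0,0],0],[1,[0,0,0],0],[1,[0,0,0],0]]'
python3 - <<'E'
from h import *
delta([446.5,-226.4,155])
im,d=manip.grab_frame('scene'); cv2.imwrite('pics/s2.png',cv2.resize(im[90:290,180:460],None,fx=2.8,fy=2.8)[:,:,::-1])
E
```

```text
time: 5.8
tcp_pos: [443.9, -225.0, 157.5]
eef_rot: [3.133, 0.0, 1.402]
force: [0.3, -0.7, 0.2]
gripper_width: -0.1
shift mm [-0.9  2.8  2.6] turn 0.1 F [ 0.3 -0.7  0.2] w -0.07212475140734956 5.8
```

View pics/s2.png

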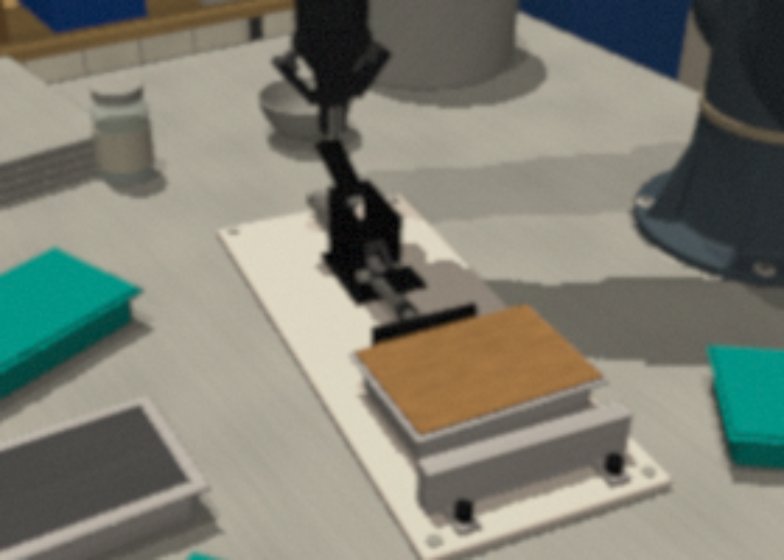

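The jaw has moved forward, from (415,318) to (423,322) in the picture, so the stroke counted. I'll repeat it and measure the jaw, tray and stop gaps numerically.

```bash
cat >> h.py <<'E'
def gaps():
    im,d=manip.grab_frame('top'); vs,us=np.mgrid[140:300,220:420]; vs=vs.ravel();us=us.ravel();D=d[vs,us];k=D>0;vs,us,D=vs[k],us[k],D[k]
    c=manip.get_calibration('top');M=R.from_euler('xyz',c['attitude']).as_matrix()
    P=(M@(np.c_[(us-c['cx'])/c['fx'],(vs-c['cy'])/c['fy'],np.ones(len(D))]*D[:,None]).T).T+c['xyz']
    ax=np.array([.1692,.9856,0]);lat=np.array([-.9856,.1692,0]);o=np.array([479.8,-36.4,0])
    s=(P-o)@ax;l=(P-o)@lat
    m=(abs(l)>22)&(abs(l)<48)&(P[:,2]>36)&(P[:,2]<75)&(s>5); ss=s[m]
    h,_=np.histogram(ss,np.arange(0,260,3)); runs=[]
    for i,x in enumerate(h>4):
        if x:
            if runs and runs[-1][1]==i*3: runs[-1][1]=i*3+3
            else: runs.append([i*3,i*3+3])
    print('raised runs along clamp',runs)
    im2=im; tm=max(manip.cut_out('tray_mid','top'),key=lambda r:-abs(r['point'][0]-285)-abs(r['point'][1]-215))
    ys,xs=np.nonzero(tm['pixels']); print('tray px',np.round(tm['point'],1),xs.min(),xs.max())
    return im
E
python3 -c "
from h import *
gaps()"
python3 -m handwheel '[[1,[0,0.002,0.012],0],[1,[0,0,0.012],0],[1,[0,0,0.012],0],[1,[0,0,0.010],0],[1,[0,0,0.007],0],[1,[0,0,0.004],0],[1,[0,0,0.003],0],[1,[0,0,0],0]]'
python3 -m handwheel '[[1,[0,0,-0.020],0],[1,[0,0,-0.025],0],[1,[0,0,-0.015],0],[1,[0,0,0],0],[1,[0,0,0],0],[1,[0,0,0],0],[1,[0,0,0],0],[1,[0,0,0],0]]'
python3 -c "
from h import *
delta([446.5,-226.4,155])
gaps()"
```

```text
raised runs along clamp [[42, 54], [69, 207], [228, 252]]
tray px [289.  217.6] 256 322
time: 6.95
tcp_pos: [447.7, -225.4, 101.0]
eef_rot: [3.125, 0.001, 1.403]
force: [-17.5, 2.5, 37.4]
gripper_width: 0.2
time: 7.95
tcp_pos: [444.7, -224.0, 157.4]
eef_rot: [3.131, -0.001, 1.403]
force: [-0.3, -0.4, 0.2]
gripper_width: -0.0
shift mm [-2.1  2.1  2.4] turn 0.1 F [-0.3 -0.4  0.2] w -0.04491848310531128 7.95
raised runs along clamp [[60, 72], [75, 210], [231, 252]]
tray px [286.3 214.2] 255 321
```

```bash
python3 -m handwheel '[[1,[-0.002,0.002,0.012],0],[1,[0,0,0.012],0],[1,[0,0,0.012],0],[1,[0,0,0.010],0],[1,[0,0,0.007],0],[1,[0,0,0.004],0],[1,[0,0,0.002],0],[1,[0,0,0],0]]'
python3 -m handwheel '[[1,[0,0,-0.020],0],[1,[0,0,-0.025],0],[1,[0,0,-0.015],0],[1,[0,0,0],0],[1,[0,0,0],0],[1,[0,0,0],0],[1,[0,0,0],0],[1,[0,0,0],0]]'
python3 -c "
from h import *
delta([446.5,-226.4,155])
gaps()"
```

```text
time: 9.05
tcp_pos: [448.2, -226.4, 100.8]
eef_rot: [3.123, -0.001, 1.404]
force: [-15.2, 2.0, 33.0]
gripper_width: 0.1
time: 10.05
tcp_pos: [445.2, -225.1, 157.1]
eef_rot: [3.129, -0.003, 1.404]
force: [0.1, -0.8, -0.1]
gripper_width: 0.0
shift mm [-1.1  1.5  2.1] turn 0.1 F [ 0.1 -0.8 -0.1] w 0.029238248124477274 10.05
raised runs along clamp [[75, 87], [90, 225], [231, 252]]
tray px [351.7 217.6] 339 381
```

```bash
python3 -m handwheel '[[1,[-0.001,0.001,0.012],0],[1,[0,0,0.012],0],[1,[0,0,0.012],0],[1,[0,0,0.010],0],[1,[0,0,0.007],0],[1,[0,0,0.004],0],[1,[0,0,0.002],0],[1,[0,0,0],0]]'
python3 -m handwheel '[[1,[0,0,-0.020],0],[1,[0,0,-0.025],0],[1,[0,0,-0.015],0],[1,[0,0,0],0],[1,[0,0,0],0],[1,[0,0,0],0],[1,[0,0,0],0],[1,[0,0,0],0]]'
python3 -c "
from h import *
delta([446.5,-226.4,155])
im=gaps()
cv2.imwrite('pics/t4.png',cv2.resize(im[150:290,220:460],None,fx=3.3,fy=3.3,interpolation=cv2.INTER_CUBIC)[:,:,::-1])"
```

```text
time: 11.15
tcp_pos: [447.9, -226.2, 101.0]
eef_rot: [3.121, -0.003, 1.404]
force: [-15.0, 2.9, 32.9]
gripper_width: -0.3
time: 12.15
tcp_pos: [444.8, -225.0, 157.3]
eef_rot: [3.127, -0.005, 1.404]
force: [-0.0, 0.1, -0.6]
gripper_width: 0.4
shift mm [-1.1  1.8  2.4] turn 0.2 F [-0.   0.1 -0.6] w 0.4248066838691246 12.15
raised runs along clamp [[84, 252]]
tray px [277.  213.8] 244 313
```

View pics/t4.png

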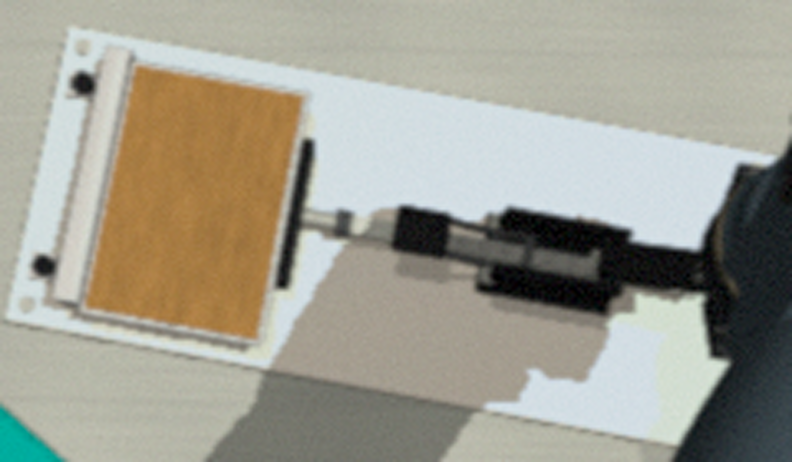

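The tray, at (200,205) in the crop, is now flush with the stop bar at (95,180), and the jaw at (297,212) touches it. One more full stroke clamps it firmly.

```bash
python3 -m handwheel '[[1,[-0.001,0.001,0.012],0],[1,[0,0,0.012],0],[1,[0,0,0.012],0],[1,[0,0,0.010],0],[1,[0,0,0.007],0],[1,[0,0,0.004],0],[1,[0,0,0.002],0],[1,[0,0,0],0]]'
python3 -m handwheel '[[1,[0,0,-0.020],0],[1,[0,0,-0.025],0],[1,[0,0,-0.015],0],[1,[0,0,0],0],[1,[0,0,0],0],[1,[0,0,0],0],[1,[0,0,0],0],[1,[0,0,0],0]]'
python3 -c "
from h import *
delta([479.8,-38.4,69+25+30])
im=gaps()
cv2.imwrite('pics/t5.png',cv2.resize(im[150:290,220:460],None,fx=3.3,fy=3.3,interpolation=cv2.INTER_CUBIC)[:,:,::-1])"
```

```text
time: 13.25
tcp_pos: [447.8, -226.2, 101.0]
eef_rot: [3.119, -0.004, 1.405]
force: [-15.5, 2.6, 33.3]
gripper_width: -0.1
time: 14.25
tcp_pos: [444.5, -225.1, 157.3]
eef_rot: [3.125, -0.006, 1.405]
force: [0.9, -0.3, -0.2]
gripper_width: -0.1
shift mm [189.8   3.3  34.5] turn 0.2 F [ 0.9 -0.3 -0.2] w -0.1286250525949962 14.25
raised runs along clamp [[84, 252]]
tray px [277.3 214.8] 244 313
```

View pics/t5.png

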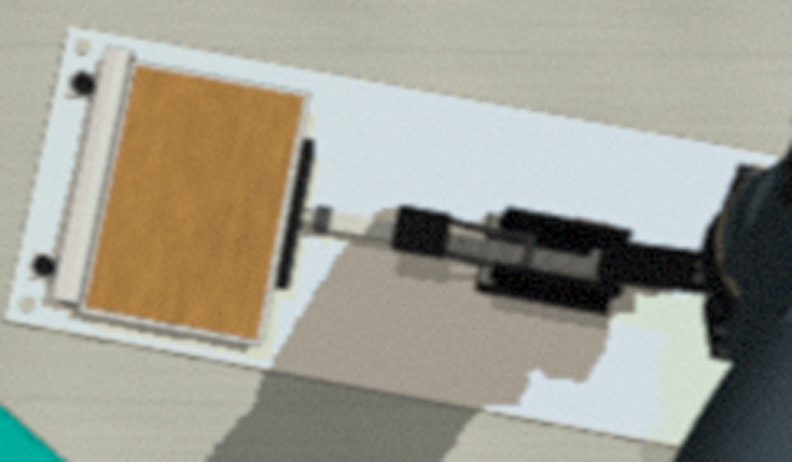

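The bar collar moved on from (345,222) to (322,220) while the jaw and tray stayed put, so the spring is compressed and the tray is firmly clamped. Next is the release lever.

```bash
python3 -m handwheel '[[1,[0,0,-0.025],0],[1,[0.038,0.003,0],0],[1,[0.038,0,0],0],[1,[0.038,0,0],0],[1,[0.038,0,0],0],[1,[0.030,0,0],0],[1,[0.006,0,0],0],[1,[0,0,0],0]]'
python3 -c "
from h import *
delta([479.8,-38.4,100])"
```

```text
time: 15.35
tcp_pos: [479.5, -35.5, 184.7]
eef_rot: [3.123, -0.006, 1.403]
force: [-0.5, -0.3, -0.4]
gripper_width: 0.2
shift mm [-3.3 -0.8 84.7] turn 0.1 F [-0.5 -0.3 -0.4] w 0.21794599940706716 15.35
```

```bash
python3 -m handwheel '[[1,[-0.003,-0.001,0.020],0],[1,[0,0,0.025],0],[1,[0,0,0.025],0],[1,[0,0,0.014],0],[1,[0,0,0],0],[1,[0,0,0],0],[1,[0,0,0],0],[1,[0,0,0],0]]'
python3 -c "
from h import *
delta([479.8,-38.4,77])"
```

```text
time: 16.35
tcp_pos: [481.1, -43.1, 101.0]
eef_rot: [3.118, -0.005, 1.398]
force: [0.3, 0.5, 0.6]
gripper_width: -0.3
shift mm [ 4.3 -2.6 24. ] turn -0.2 F [0.3 0.5 0.6] w -0.28278692358779606 16.35
```

```bash
python3 -m handwheel '[[1,[0.004,-0.002,0.005],0],[1,[0,0,0.006],0],[1,[0,0,0.005],0],[1,[0,0,0.004],0],[1,[0,0,0.003],0],[1,[0,0,0.002],0],[1,[0,0,0],0],[1,[0,0,0],0]]'
python3 -c "
from h import *
delta([479.8,-38.4,77])"
```

```text
time: 17.35
tcp_pos: [481.3, -36.8, 78.4]
eef_rot: [3.115, -0.009, 1.4]
force: [-4.7, 2.4, 13.7]
gripper_width: -0.0
shift mm [-1.8 -1.2  1.4] turn -0.1 F [-4.7  2.4 13.7] w -0.024908550425094416 17.35
```

```bash
python3 -m handwheel '[[1,[0,0,0.003],0],[1,[0,0,0.001],0],[1,[0,0,0.001],0],[1,[0,0,0.001],0],[1,[0,0,0.001],0],[1,[0,0,0.001],0],[1,[0,0,0.001],0],[1,[0,0,0.001],0]]'
python3 -m handwheel '[[1,[0,0,0.001],0],[1,[0,0,0.001],0],[1,[0,0,0.001],0],[1,[0,0,0.001],0],[1,[0,0,0.001],0],[1,[0,0,0.001],0],[1,[0,0,0.001],0],[1,[0,0,0.001],0]]'
python3 -c "
from h import *
delta([479.8,-38.4,77])
im,d=manip.grab_frame('scene'); cv2.imwrite('pics/s6.png',cv2.resize(im[90:290,180:460],None,fx=2.8,fy=2.8)[:,:,::-1])"
```

```text
time: 18.35
tcp_pos: [481.3, -36.8, 77.6]
eef_rot: [3.109, -0.009, 1.399]
force: [-12.2, 3.2, 32.0]
gripper_width: 0.0
time: 19.35
tcp_pos: [481.2, -36.8, 77.6]
eef_rot: [3.104, -0.009, 1.399]
force: [-12.2, 3.7, 33.1]
gripper_width: 0.1
shift mm [-1.8 -1.1  0.6] turn -0.2 F [-12.2   3.7  33.1] w 0.13499553695836009 19.35
```

View pics/s6.png

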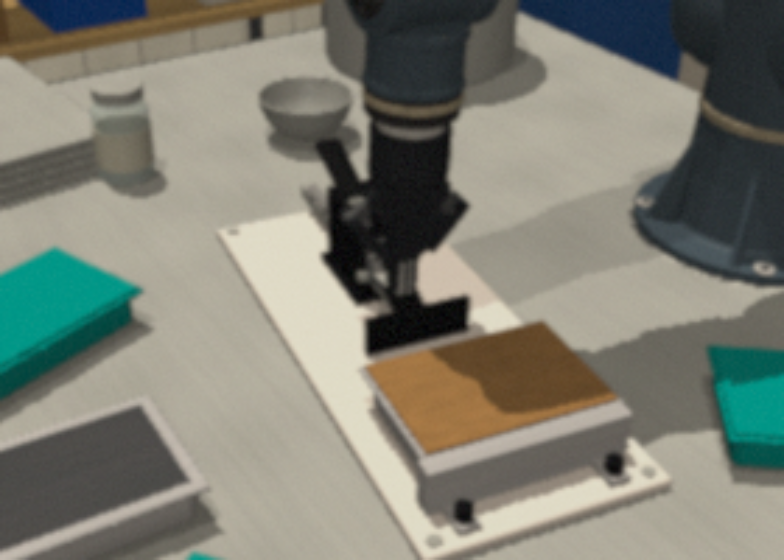

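The jaw is back at its first position, (365–468, 297–350), and the tray stands at the stop. I'll lift straight off and check.

```bash
python3 -m handwheel '[[1,[0,0,-0.012],0],[1,[0,0,-0.015],0],[1,[0,0,-0.025],0],[1,[0,0,-0.040],0],[1,[0,0,-0.040],0],[1,[0,0,-0.030],0],[1,[-0.03,0,0],0],[1,[-0.03,0,0],0]]'
python3 -m handwheel '[[1,[-0.04,0,0],0],[1,[-0.04,0,0],0],[1,[-0.04,0,0],0],[1,[-0.04,0,0],0],[1,[-0.03,0,0],0],[1,[0,0,0],0],[1,[0,0,0],0],[1,[0,0,0],0]]'
python3 -c "
from h import *
delta([479.8,-38.4,77])
im=gaps()
cv2.imwrite('pics/t7.png',cv2.resize(im[150:290,220:460],None,fx=3.3,fy=3.3,interpolation=cv2.INTER_CUBIC)[:,:,::-1])"
```

```text
time: 20.4
tcp_pos: [463.3, -97.7, 243.1]
eef_rot: [3.106, -0.005, 1.401]
force: [-0.5, 0.4, -0.3]
gripper_width: -0.0
time: 21.4
tcp_pos: [428.1, -292.5, 240.4]
eef_rot: [3.109, -0.004, 1.399]
force: [0.8, -1.3, -0.3]
gripper_width: -0.2
shift mm [258.6   2.1 164.5] turn -0.2 F [ 0.8 -1.3 -0.3] w -0.18130080160109452 21.4
raised runs along clamp [[27, 39], [96, 252]]
tray px [225.9  94. ] 181 270
```

View pics/t7.png

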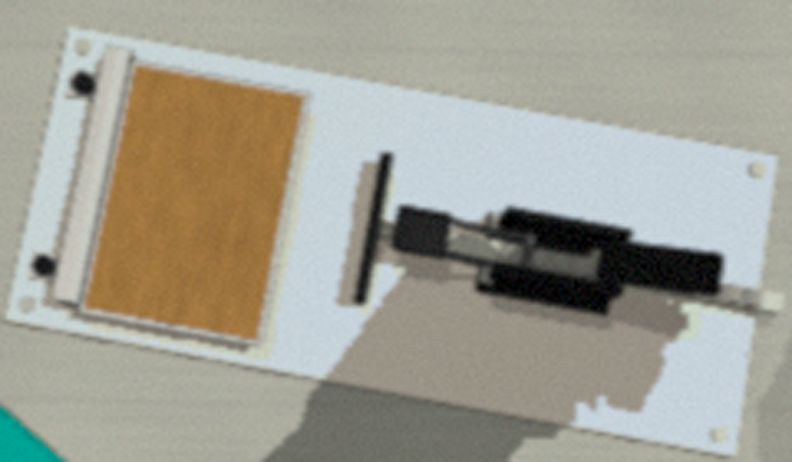

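The jaw at (373,228) is back home exactly as in the first picture, the tray at (195,205) is flush with the stop, and the arm is clear of everything.

```bash
python3 -c "
from workcell import manip
print(manip.sign_off())"
```

```text
the job is handed in; nothing more can be done
None
```

The job is done and handed in at about 21.5 s, well inside the 54 s limit. No verdict was reported.

- **Clamping:** I gave the trigger five full strokes with closed fingertips, down to the end stop each time and fully released in between. The tray reached the stop on the fourth stroke. The fifth moved only the bar on, so the spring was compressed and the tray firmly held.
- **Release:** I held the release lever down for about 2 s, about 16 mm by the measured height, and the jaw slid home.
- **Last checks:** In the final top picture the jaw and bar are where they were in the first one. The tray stands flush with the stop, and the arm is clear with no force on it. The highest wrist force read, at the ends of the moves, was about 41 N at the trigger's end stop, well under the 120 N limit.
- **Checks that disagreed:** In two of the measurements, including the last one, the tray detection picked something other than the tray. For those I relied on the depth profile instead, and for the last also on the picture.

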